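Pack the last tin, then hold the bin lid for fitting its stay

ROBOT

A 6-joint arm with a two-finger parallel gripper is mounted at the origin on a cart in front of the work surface, level with it; the furniture and walls round the work are solid. World frame = base frame: x ahead of the robot, y to its left, z up, the work surface at z = 0. Lengths are in m, angles in rad, forces in N, time in s.
With the tool pointing down it reaches from about 0.25 to 0.725 m from the base axis. Payload 4 kg.
Tool frame: the origin (TCP) lies midway between the tips of the shut fingers; the grasp point (between the pads) lies 19 mm behind it; z points along the fingers, y is the line along which they close (so a half turn about z gives the same grasp; the last joint's range is limited). The gripper opens to 85 mm and grips with 20 to 120 N. Pads are 22 mm wide; open, the fingers measure 114 mm over their backs; the gripper's body (76 mm by 85 mm) begins 54 mm behind the grasp point. The pads swing forward as they close: fully open they stand 13 mm farther back than shut.
Start: joints at [1.23, 0.241, 0.005, 1.335, 0, 1.571], TCP at [0.167, 0.471, 0.231] pointing down, gripper open.
Joint ranges: [-2.72, 2.72], [-1.05, 1.87], [-1.09, 1.28], [-1.99, 2.15], [-1.42, 1.44], [-3.14, 3.14]. Speed limits (rad/s): [2.79, 2.79, 3.14, 3.14, 3.14, 3.14].

INTERFACE

Orientations are given as a unit quaternion [x, y, z, w].
In Python, from workcell import bot gives the robot as it stands. The module is installed in compiled form; this text tells all that it offers.
- The arm moves only by the tool jog_arm, never from a script. Its argument "deltas" is a list of rows, each an object with "fingers": the opening, from 0 (shut) to 1 (fully open); "delta_pos": the shift along the tool's x, y, z normalised to -1 to 1, where 1 is 300 mm, a list of three; "yaw": the turn about the tool's z normalised to -1 to 1, where 1 is pi/4 rad. A call has 1 to 12 rows; each row is the pose to reach, as a shift and turn from the pose commanded when the call began, along the tool's axes at that moment; what a row does not reach only later rows make up. A row lasts 1/10 s, in which the tool goes at most 50 mm and 8.59 degrees, less where a joint would pass 70% of its speed; a pose out of reach is approached as far as the arm can. A call with a number of a shift or a turn outside -1 to 1 is refused whole. A call with a gripper value outside its range is refused whole. The fingers move at their own pace and stop on an object; the grip force is fixed at half the most. Time passes only in rows, so rows that repeat a pose let the fingers close. It gives the time, the measured TCP pose, the force, the opening and the grip force at its end, in the units of the state.
- bot.get_obs(): the state, without advancing time (a new reading comes with each control period).
- bot.camera(name): name is "scene" or "top"; returns a dict with "image" (384x512x3 uint8, red, green, blue), "range_z" (384x512 float32, m along the optical axis (not along the pixel's ray), 0 where there is no reading), "fx", "fy", "cx", "cy" (pixels), "rvec" (rotation vector, rad) and "tvec" (3), from world to camera coordinates, as OpenCV has them. Camera axes: x right, y down, z forward; pixel columns grow to the right and rows downward; lengths in m; the calibration is good to about 2 mm. A picture is of the moment at which its call begins.
- bot.job_done(): hands the job in; it is judged then, once.
The state is a dict: "clock": time; "joint_pos": joint angles; "joint_vel": joint speeds; "tau": joint torques, N m; "eef_pos": TCP position; "tool_rot": TCP orientation; "ft_force": force on the tool from outside, world axes, zero at the start; "ft_torque": the same for the moment, N m; "grip_width": finger opening in m; "grasp_force": force on a finger pad.
Only numpy, scipy, OpenCV 4.12 (cv2) and the standard library are available. Lean on these libraries where they do the work, as an engineer would, in place of code of your own. Each camera call takes 0.05 s, during which the arm holds its last target. There are 200 camera calls.

TASK

Gently lay the tin from the wire rest on its side into the open storage bin, in the gap on top of the two tins that lie there, its length the same way as theirs, and let go of it. Then bring the bin's lid forward and hold it with the gripper at 60 degrees open (0 is shut, 90 is upright) so that I can fit a lid stay; it would fall shut by itself, so never let it drop, and finish still holding it there, steady. Leave the two tins in the bin and the things round about where they are.

Things in the scene. Friction and masses are not known exactly. Their poses are not given: they have to be found in the camera images.
- bin: white open-topped storage bin, fixed to the worktop, 130 mm deep (its x) x 190 wide (y) x 128 high, walls and floor 5 mm. Origin: centre of its underside; x points from its front to its hinged back, z up. Two low ribs (17 mm high above the underside) on the floor, along x, at y = +-58 mm keep the pair of tins side by side
- lid_edge (a point): middle of the free edge of the bin's lid (147 mm from the hinge axis, mid thickness). The lid: pale wooden lid, 146 x 196 x 10 mm, about 0.34 kg, hinged on the bin's back rim. -x points from hinge to free edge, z is the normal of its outer face, y along the hinge. Its mid-plane is 3 mm to +z of the hinge axis. No handle: grip the free edge across its 10 mm
- bin_hinge (a point): middle of the lid's hinge axis, in the bin's frame at x 69 mm, z 131 mm; the axis runs along the bin's y. Mind the wall cabinet beyond it: its underside is 0.48 m above the worktop, its front at x about 0.58 m from the robot
- lid (a joint): opening angle of the lid, rad (starts leaning back a little beyond upright): 0 shut (level), 1.571 upright, 1.7 its back stop. Slight hinge friction (0.045 N m, holds it only within about 10 degrees of upright); farther forward than that it falls shut if let go. 60 degrees is 1.047
- rest: low wire rest of two parallel steel rails along its x (90 mm long, 34 mm apart, tops 12 mm high), fixed on the worktop; origin: centre of its underside; holds the lying tin
- tin: food tin, 57 mm diameter x 72 mm long, about 0.18 kg, lying along the rest's rails, axis 36 mm above the worktop. Origin: centre of its bottom end; its z is its axis. In the gap on the two tins its axis is about 84 mm above the bin's underside
- tin_center (a point): centre of that tin (on its axis, mid length)
- tin_left: same size of tin, lying in the bin along the bin's x, on the bin's +y side, axis 34 mm above the bin's underside. Origin: centre of its bottom end; z its axis
- tin_left_center (a point): centre of that tin
- tin_right: same size of tin, lying beside it in the bin on the -y side. Origin: centre of its bottom end; z its axis
- tin_right_center (a point): centre of that tin
- jar: bystander: jar with dark lid, 67 mm diameter x 110 high; origin: centre of underside
- can: bystander: drink can, 53 mm diameter x 134 high; origin: centre of underside
- mug: bystander: low striped cup, 65 x 88 x 50 mm high; origin: centre of underside
- shaker: bystander: spice jar with pale cap, 44 mm diameter x 109 high; origin: centre of underside

How it is judged:
On the way, in this order (a step that is already met when the one before it is completed fails the run):
1. the tin lies in the gap on the two tins in the bin and has been let go, the lid still back beyond 75 degrees (z of tin_center in the frame of bin between 0.076 and 0.092 m and y of tin_center in the frame of bin between -0.012 and 0.012 m and x of tin_center in the frame of bin between -0.025 and 0.025 m and angle between the z axis of tin and the x axis of bin, either way round below 0.2 rad and contact force between tin and tin_left above 0.2 N and contact force between tin and tin_right above 0.2 N and contact force between tin and bin below 0.2 N and contact force between tin and the fingers below 0.1 N and value of joint lid above 1.31 rad), for 0.3 s.
2. the gripper holds the lid at 60 degrees (value of joint lid between 0.957 and 1.137 rad and contact force between the fingers and lid_c0 above 0.3 N), for 0.2 s.
At the end, for the whole second after the job is handed in: The tin lies let go in the gap, on both tins only, axis 76-92 mm above the bin's underside, within 12 mm (y), 25 mm (x) and 0.2 rad of the bin's middle; lid still, at 60 +-5 degrees, held by the fingers and nothing else; the two tins within 12 mm of their start (all of step 2 and z of tin_center in the frame of bin between 0.076 and 0.092 m and y of tin_center in the frame of bin between -0.012 and 0.012 m and x of tin_center in the frame of bin between -0.025 and 0.025 m and angle between the z axis of tin and the x axis of bin, either way round below 0.2 rad and contact force between tin and tin_left above 0.2 N and contact force between tin and tin_right above 0.2 N and contact force between tin and bin below 0.2 N and contact force between tin and the fingers below 0.1 N and velocity of joint lid between -0.05 and 0.05 rad/s and linear speed of tin below 0.02 m/s and contact force between lid_c0 and tin below 0.1 N and contact force between lid_c0 and tin_left below 0.1 N and contact force between lid_c0 and tin_right below 0.1 N and contact force between lid_c0 and jar below 0.1 N and contact force between lid_c0 and can below 0.1 N and contact force between lid_c0 and mug below 0.1 N and contact force between lid_c0 and shaker below 0.1 N and distance of each of tin_left_center, tin_right_center from where it was at the start of the episode below 0.012 m); the arm keeps its last pose, push and grip.
It fails at once if the lid dropped: lower than 40 degrees (value of joint lid below 0.7 rad).
It fails at once if the lid was let fall (over 2.5 rad/s below 75 degrees) (value of joint lid below 1.31 rad and velocity of joint lid below -2.5 rad/s).
It fails at once if the tin was knocked down hard on the others (over 40 N) (contact force between tin and tin_left above 40 N or contact force between tin and tin_right above 40 N).
It fails at once if a thing round about was moved by more than 30 mm or tipped (distance of any of jar, can, mug, shaker from where it was at the start of the episode above 0.03 m or angle between any of jar, can, mug, shaker's own z axis and vertical above 0.3 rad).
It also fails if it takes over 58 s, if anything falls off the work surface, if the arm or the gripper's body presses on something with over 40 N, if the wrist force passes 120 N, or if a joint passes its speed limit or range.

## Working session

There is one attempt and no reset: what is moved stays moved. The work goes in short steps, Python scripts to look and compute and a tool call to move; the robot and the scene stay as the last step left them, time stands still between calls to the robot, and variables do not carry over. Pictures are saved under pics/ and viewed, at most 10 in all, crops included, and the job is handed in when it is done.

Besides the shell and the picture viewer there is one more tool, called after "Call:" by a JSON object that holds its "name" and its "arguments", one argument or row to a line. jog_arm: Moves the arm, as the interface text tells. Scaled input: -1 to 1 covers 300 mm each way for a shift and pi/4 rad each way for a turn. Its arguments: {"type":"object","properties":{"deltas":{"type":"array","items":{"type":"object","properties":{"fingers":{"type":"number"},"delta_pos":{"type":"array","items":{"type":"number"}},"yaw":{"type":"number"}}}}},"required":["deltas"]}

```bash
mkdir -p pics
cat > h.py <<'E'
import numpy as np, cv2
from workcell import bot
def cam(n):
    c=bot.camera(n); R=cv2.Rodrigues(np.array(c["rvec"],float))[0]; t=np.array(c["tvec"],float).ravel()
    v,u=np.mgrid[0:384,0:512]; z=c["range_z"]
    P=np.stack([(u-c["cx"])/c["fx"]*z,(v-c["cy"])/c["fy"]*z,z],-1)
    W=(P-t)@R; W[z==0]=np.nan
    return c["image"],W,-R.T@t
def st():
    o=bot.get_obs(); r=lambda a:np.round(a,4).tolist()
    print(o["clock"],"pos",r(o["eef_pos"]),"q",r(o["tool_rot"]),"j",r(o["joint_pos"]),"F",r(o["ft_force"]),"w",o["grip_width"],"g",o["grasp_force"])
E
python3 - <<'E'
from h import *
ims=[]
for n in("scene","top"):
    im,W,o=cam(n); np.save(n,W); np.save(n+"_im",im); cv2.imwrite(f"pics/{n}0.png",im[...,::-1]); print(n,o)
    print(np.isfinite(W[...,0]).mean())
st()
E
```

```text
scene [-0.05966327 -0.79374508  0.9622852 ]
0.9791107177734375
top [0.38036585 0.00621563 1.19651015]
0.996002197265625
0.1 pos [0.1669, 0.4707, 0.2305] q [0.1696, 0.9855, -0.0009, -0.0002] j [1.23, 0.2413, 0.0039, 1.3352, 0.0, 1.5708] F [-0.236, 0.6189, 0.2364] w 0.08562584686471657 g 0.0
```

View pics/scene0.png

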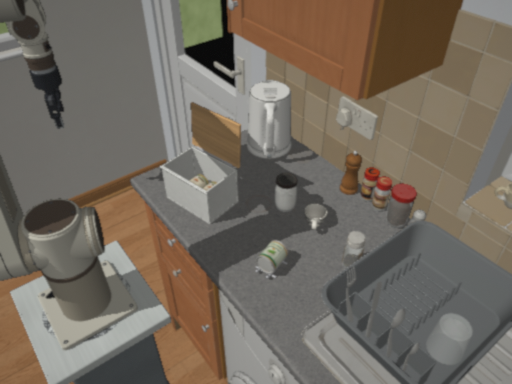

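View pics/top0.png

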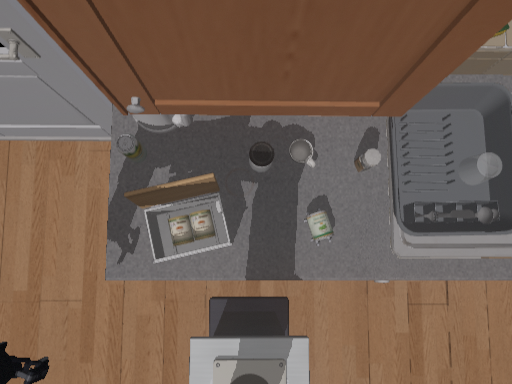

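The bin is at top pixel (187,228) with the lid leaning back behind it at (172,190). The tin is on the rest at (319,225), with the jar at (262,155), cup at (302,152), shaker at (370,160) and can at (128,145). Next I measure the poses from depth.

Run:
```python
from h import *
W=np.load("top.npy"); S=np.load("scene.npy")
def rect(m,name,W=W):
    p=W[m][:,:2].astype(np.float32); r=cv2.minAreaRect(p*1000); print(name,m.sum(),np.round(r[0],1),np.round(r[1],1),round(r[2],1))
v,u=np.mgrid[0:384,0:512]
z=W[...,2]
box=lambda a,b,c,d:(u>a)&(u<b)&(v>c)&(v<d)
rect(box(135,240,160,270)&(z>.118)&(z<.134),"rim")
bi=box(150,225,205,250)&(z>.045)&(z<.07); rect(bi,"tinsin")
for a,b in((165,191),(191,215)):
    m=bi&(u>=a)&(u<b); rect(m,"one"); print(np.nanmax(z[m]))
lid=box(115,222,165,210)&(z>.15); p=W[lid]; print("lid",lid.sum(),p.min(0),p.max(0))
m=box(295,345,195,250)&(z>.045)&(z<.08); rect(m,"tin"); p=W[m]; print(np.nanmax(p[:,2]))
top=m&(z>.06); rect(top,"tintop")
p=W[top][:,:2]; c=p.mean(0); print("pca",c,np.linalg.svd(p-c)[2][0])
for n,b in dict(jar=(245,280,138,175),mug=(285,320,135,172),shk=(352,385,145,175),can=(115,145,130,162)).items():
    m=box(*b)&(z>.04); rect(m,n); print(np.nanmax(z[m]))
# scene view lid
z=S[...,2]; m=box(185,245,100,175)&(z>.14)&(S[...,0]<.62)&(S[...,0]>.3)
p=S[m]; print("lidS",m.sum(),p.min(0),p.max(0)); c=p.mean(0); s=np.linalg.svd(p-c,full_matrices=False); print(c,s[1],s[2][2])
m=box(245,300,230,285)&(z>.045)&(z<.08);rect(m,"tinS",S)
```

```text
rim 727 [439.5 157.6] [136.5 193.6] 13.1
tinsin 1193 [451.5 158.3] [ 96.9 186.2] 13.3
one 559 [446.6 184.5] [94.3 61.9] 13.5
0.0696413596655202
one 541 [448.8 134.3] [73.3 62.4] 12.8
0.06712930409371415
lid 1593 [0.48519915 0.07874309 0.15011222] [0.54744821 0.27033079 0.28062709]
tin 528 [ 447.9 -183.5] [70.8 54.2] 18.8
0.06814998646473952
tintop 244 [ 447.9 -183.8] [70.2 40.2] 18.2
pca [ 0.44689722 -0.18392879] [-0.94589724 -0.32446636]
jar 604 [626.1 -26.3] [63.  64.4] 28.6
0.11584257676581376
mug 158 [ 649.3 -140.2] [75.5 64.4] 77.5
0.05277697364153223
shk 380 [ 620.5 -310.8] [43.6 45.6] 21.6
0.11377186143917269
can 546 [645.8 311.8] [49.2 52.2] 45.3
0.13785155234349689
lidS 2062 [0.48244404 0.07292851 0.14000879] [0.54401518 0.27026337 0.27846355]
[0.5122158  0.16392944 0.21306878] [2.61723918 1.84964604 0.09429697] [ 0.96874207  0.23122865 -0.08984495]
tinS 446 [ 447.6 -190.1] [75.5 54.9] 19.5
```

```bash
cat >> h.py <<'E'
from scipy.spatial.transform import Rotation as Ro
B=np.array([.438,.157,0]); BY=13.2
def binw(x,y,z): return B+Ro.from_euler('z',BY,degrees=True).apply([x,y,z])
def go(p,yang=None):
    o=bot.get_obs(); R=Ro.from_quat(o["tool_rot"]).as_matrix(); d=R.T@(np.array(p)-o["eef_pos"])
    a=np.degrees(np.arctan2(R[1,1],R[0,1])); w=0
    if yang is not None: w=-((yang-a+90)%180-90)
    print("to",np.round(p,4),"delta_pos",np.round(d/.3,4),"mm",np.round(d*1e3,1),"yaw",round(w/45,4),"yang now",round(a,1))
E
python3 - <<'E'
from h import *
go([.448,-.184,.12],108.8)
E
```

```text
to [ 0.448 -0.184  0.12 ] delta_pos [-1.6125 -1.7431  0.3716] mm [-483.7 -522.9  111.5] yaw -0.8517 yang now 70.5
```

Call:
{"name": "jog_arm", "arguments": {
  "deltas": [
    {"delta_pos":[-0.8,-0.87,0],"yaw":0,"fingers":1},
    {"delta_pos":[-0.8,-0.87,0],"yaw":0,"fingers":1},
    {"delta_pos":[-0.8,-0.87,0],"yaw":0,"fingers":1},
    {"delta_pos":[-0.8,-0.87,0],"yaw":0,"fingers":1},
    {"delta_pos":[-0.8,-0.87,0],"yaw":0,"fingers":1},
    {"delta_pos":[-0.8,-0.87,0],"yaw":0,"fingers":1},
    {"delta_pos":[-0.8,-0.87,0],"yaw":0,"fingers":1},
    {"delta_pos":[-0.8,-0.87,0],"yaw":0,"fingers":1}
  ]
}}

```text
clock: 0.9
eef_pos: [0.3072, 0.1403, 0.2312]
tool_rot: [0.175, 0.985, -0.001, 0.0]
ft_force: [-1.2, -0.1, 0.6]
grip_width: 0.0855
grasp_force: 0.0
```

Call:
{"name": "jog_arm", "arguments": {
  "deltas": [
    {"delta_pos":[-0.8,-0.87,0],"yaw":-0.85,"fingers":1},
    {"delta_pos":[-0.8,-0.87,0],"yaw":-0.85,"fingers":1},
    {"delta_pos":[-0.8,-0.87,0],"yaw":-0.85,"fingers":1},
    {"delta_pos":[-0.8,-0.87,0],"yaw":-0.85,"fingers":1},
    {"delta_pos":[-0.8,-0.87,0],"yaw":-0.85,"fingers":1},
    {"delta_pos":[-0.8,-0.87,0],"yaw":-0.85,"fingers":1},
    {"delta_pos":[-0.8,-0.87,0],"yaw":-0.85,"fingers":1},
    {"delta_pos":[-0.8,-0.87,0],"yaw":-0.85,"fingers":1},
    {"delta_pos":[-0.8,-0.87,0.37],"yaw":-0.85,"fingers":1},
    {"delta_pos":[-0.8,-0.87,0.37],"yaw":-0.85,"fingers":1},
    {"delta_pos":[-0.8,-0.87,0.37],"yaw":-0.85,"fingers":1}
  ]
}}

```text
clock: 2.0
eef_pos: [0.4412, -0.1795, 0.1149]
tool_rot: [-0.162, 0.987, 0.003, -0.005]
ft_force: [-1.4, 0.7, -0.1]
grip_width: 0.0854
grasp_force: 0.0
```

Run:
```python
from h import *
st(); go([.447,-.185,.022],108.8)
im,W,o=cam("scene"); cv2.imwrite("pics/s1.png",cv2.resize(im[190:310,200:360,::-1],None,fx=4,fy=4))
```

```text
2.0 pos [0.4412, -0.1795, 0.1149] q [-0.1624, 0.9867, 0.003, -0.0048] j [-0.3866, 0.2892, -0.249, 1.0438, 0.0002, -0.7128] F [-1.378, 0.7062, -0.1215] w 0.08540431995310492 g 0.0
to [ 0.447 -0.185  0.022] delta_pos [-0.0151 -0.0259  0.3093] mm [-4.5 -7.8 92.8] yaw -0.0024 yang now 108.7
```

View pics/s1.png

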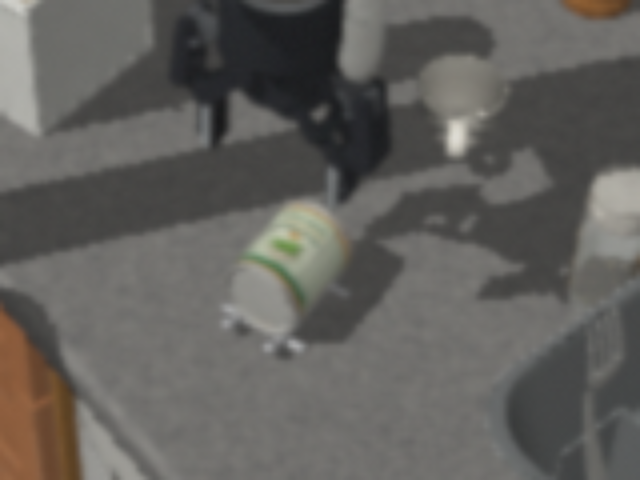

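The crop shows the gripper above the tin at crop pixel (290,270) and aligned with it. I go part of the way down and check there.

Call:
{"name": "jog_arm", "arguments": {
  "deltas": [
    {"delta_pos":[-0.008,-0.012,0.1],"yaw":0,"fingers":1},
    {"delta_pos":[-0.008,-0.012,0.15],"yaw":0,"fingers":1},
    {"delta_pos":[-0.008,-0.012,0.15],"yaw":0,"fingers":1},
    {"delta_pos":[-0.008,-0.012,0.15],"yaw":0,"fingers":1}
  ]
}}

```text
clock: 2.45
eef_pos: [0.4497, -0.1835, 0.0771]
tool_rot: [-0.163, 0.987, -0.001, 0.001]
ft_force: [0.8, 0.5, 0.1]
grip_width: 0.0852
grasp_force: 0.0
```

Run:
```python
from h import *
st(); go([.447,-.185,.022],108.8)
```

```text
2.45 pos [0.4497, -0.1835, 0.0771] q [-0.1632, 0.9866, -0.0005, 0.001] j [-0.3875, 0.3384, -0.2912, 0.939, 0.0001, -0.7155] F [0.7518, 0.5428, 0.1491] w 0.0851945758576365 g 0.0
to [ 0.447 -0.185  0.022] delta_pos [ 0.0105 -0.0015  0.1837] mm [ 3.2 -0.5 55.1] yaw -0.0002 yang now 108.8
```

Call:
{"name": "jog_arm", "arguments": {
  "deltas": [
    {"delta_pos":[0.008,0,0.08],"yaw":0,"fingers":1},
    {"delta_pos":[0.008,0,0.14],"yaw":0,"fingers":1},
    {"delta_pos":[0.008,0,0.18],"yaw":0,"fingers":1},
    {"delta_pos":[0.008,0,0.18],"yaw":0,"fingers":1},
    {"delta_pos":[0.008,0,0.18],"yaw":0,"fingers":0.55},
    {"delta_pos":[0.008,0,0.18],"yaw":0,"fingers":0.5},
    {"delta_pos":[0.008,0,0.18],"yaw":0,"fingers":0.4},
    {"delta_pos":[0.008,0,0.18],"yaw":0,"fingers":0.3},
    {"delta_pos":[0.008,0,0.18],"yaw":0,"fingers":0.3},
    {"delta_pos":[0.008,0,0.18],"yaw":0,"fingers":0.3}
  ]
}}

```text
clock: 3.45
eef_pos: [0.4484, -0.1872, 0.0238]
tool_rot: [-0.162, 0.987, -0.003, 0.002]
ft_force: [-1.0, -5.0, 5.5]
grip_width: 0.0552
grasp_force: 62.6
```

Run:
```python
from h import *
st(); go([.447,-.185,.26],108.8)
```

```text
3.45 pos [0.4484, -0.1872, 0.0238] q [-0.1621, 0.9868, -0.0031, 0.0018] j [-0.3933, 0.4068, -0.3574, 0.8001, -0.0033, -0.7189] F [-0.9611, -4.9539, 5.452] w 0.05519569247480478 g 62.636754512786865
to [ 0.447 -0.185  0.26 ] delta_pos [ 0.      0.003  -0.7874] mm [   0.     0.9 -236.2] yaw -0.0032 yang now 108.7
```

Call:
{"name": "jog_arm", "arguments": {
  "deltas": [
    {"delta_pos":[0,0,-0.1],"yaw":0,"fingers":0.3},
    {"delta_pos":[0,0,-0.22],"yaw":0,"fingers":0.3},
    {"delta_pos":[0,0,-0.36],"yaw":0,"fingers":0.3},
    {"delta_pos":[0,0,-0.5],"yaw":0,"fingers":0.3},
    {"delta_pos":[0,0,-0.62],"yaw":0,"fingers":0.3},
    {"delta_pos":[0,0,-0.7],"yaw":0,"fingers":0.3},
    {"delta_pos":[0,0,-0.7],"yaw":0,"fingers":0.3},
    {"delta_pos":[0,0,-0.7],"yaw":0,"fingers":0.3}
  ]
}}

```text
clock: 4.25
eef_pos: [0.4462, -0.1846, 0.2316]
tool_rot: [-0.163, 0.987, -0.0, 0.0]
ft_force: [-1.0, -0.3, -2.6]
grip_width: 0.0555
grasp_force: 64.8
```

Run:
```python
from h import *
st(); go(binw(-.03,0,.23),103.2)
```

```text
4.25 pos [0.4462, -0.1846, 0.2316] q [-0.1627, 0.9867, -0.0003, 0.0005] j [-0.3923, 0.2057, -0.0392, 1.3248, 0.0, -0.719] F [-0.9727, -0.3187, -2.6221] w 0.05550449417062512 g 64.75758790969849
to [0.4088 0.1501 0.23  ] delta_pos [-0.24    1.0968  0.0046] mm [-72.  329.    1.4] yaw 0.1227 yang now 108.7
```

Call:
{"name": "jog_arm", "arguments": {
  "deltas": [
    {"delta_pos":[-0.03,0.12,0],"yaw":0,"fingers":0.3},
    {"delta_pos":[-0.06,0.26,0],"yaw":0.05,"fingers":0.3},
    {"delta_pos":[-0.1,0.4,0],"yaw":0.1,"fingers":0.3},
    {"delta_pos":[-0.13,0.54,0],"yaw":0.12,"fingers":0.3},
    {"delta_pos":[-0.16,0.68,0],"yaw":0.12,"fingers":0.3},
    {"delta_pos":[-0.19,0.82,0],"yaw":0.12,"fingers":0.3},
    {"delta_pos":[-0.22,0.93,0],"yaw":0.12,"fingers":0.3},
    {"delta_pos":[-0.24,1,0],"yaw":0.12,"fingers":0.3},
    {"delta_pos":[-0.24,1,0],"yaw":0.12,"fingers":0.3},
    {"delta_pos":[-0.24,1,0],"yaw":0.12,"fingers":0.3}
  ]
}}

```text
clock: 5.25
eef_pos: [0.4169, 0.1225, 0.2296]
tool_rot: [-0.117, 0.993, -0.001, -0.002]
ft_force: [1.2, -0.1, -2.4]
grip_width: 0.0552
grasp_force: 64.8
```

Run:
```python
from h import *
st(); go(binw(0,0,.14),103.2)
im,W,o=cam("scene"); np.save("s2",W); cv2.imwrite("pics/s2.png",cv2.resize(im[60:220,140:320,::-1],None,fx=4,fy=3.7))
```

```text
5.25 pos [0.4169, 0.1225, 0.2296] q [-0.1167, 0.9932, -0.0006, -0.0018] j [0.2862, 0.115, -0.1538, 1.3058, -0.0005, 0.0523] F [1.2367, -0.1197, -2.4459] w 0.05524785624269058 g 64.82829451560974
to [0.438 0.157 0.14 ] delta_pos [-0.0962  0.0957  0.2982] mm [-28.9  28.7  89.5] yaw 0.0046 yang now 103.4
```

View pics/s2.png

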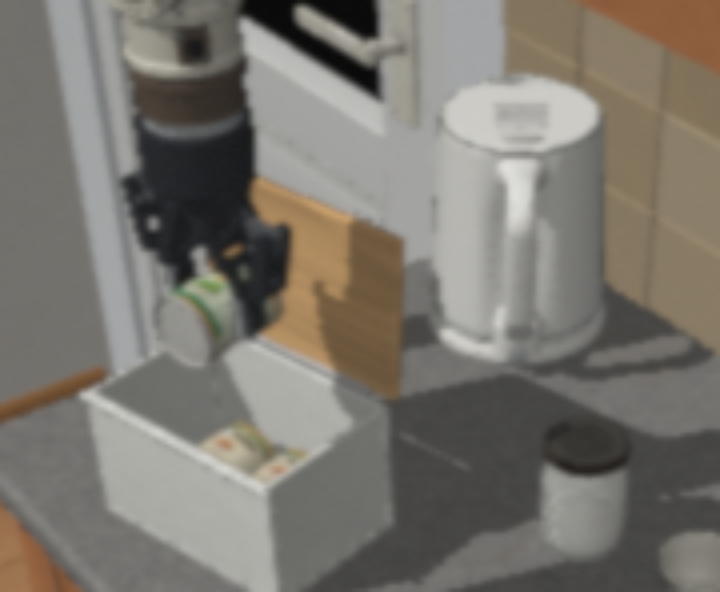

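The crop shows the tin held level, with its front end at (190,320), over the bin. The lid is still leaning back behind it. I cross-check the bin frame against the scene view's walls.

Run:
```python
from h import *
Rz=Ro.from_euler('z',-BY,degrees=True)
S=np.load("scene.npy").reshape(-1,3); S=S[np.isfinite(S[:,0])]; b=Rz.apply(S-B)*1000
f=(abs(b[:,0]+65)<12)&(abs(b[:,1])<80)&(b[:,2]>20)&(b[:,2]<110)
r=(abs(b[:,1]+95)<12)&(abs(b[:,0])<50)&(b[:,2]>20)&(b[:,2]<110)
print(f.sum(),np.median(b[f,0]),np.polyfit(b[f,1],b[f,0],1),r.sum(),np.median(b[r,1]),np.polyfit(b[r,0],b[r,1],1))
T=np.load("top.npy").reshape(-1,3); b=Rz.apply(T-B)*1000
for s in(1,-1):
    m=(abs(b[:,0])<60)&(b[:,1]*s>0)&(b[:,1]*s<60)&(b[:,2]>52)&(b[:,2]<75); q=b[m]
    print(s,m.sum(),q.min(0),q.max(0),np.median(q,0))
m=(b[:,2]>122)&(b[:,2]<132)&(abs(b[:,0])<55)&(abs(b[:,1])<110)
print("side rims",[np.median(b[m&(b[:,1]*s>60),1]) for s in(1,-1)])
m=(b[:,2]>122)&(b[:,2]<132)&(b[:,0]<-40)&(abs(b[:,1])<80);print("front rim",np.median(b[m,0]))
l=(b[:,2]>150)&(b[:,0]>55)&(b[:,0]<110)&(abs(b[:,1])<105);print("lid edge",b[l].max(0),b[l].min(0))
l=l&(b[:,2]>272);print(l.sum(),b[l].mean(0),b[l].min(0))
```

```text
753 -65.63876879618194 [-1.64526134e-03 -6.56355805e+01] 547 -97.63894104098125 [-8.34831668e-04 -9.76222288e+01]
1 451 [-32.40372798   5.30567989  52.10808684] [39.06582945 51.60499609 66.66194731] [ 2.53144218 28.02033743 58.9973808 ]
-1 434 [-30.63410965 -52.58472965  52.04340637] [41.03706015 -6.49095299 67.12930409] [  4.44594402 -29.437718    58.68983665]
side rims [np.float64(91.92607207543435), np.float64(-92.50434904422735)]
front rim -62.64636676640813
lid edge [ 90.55846381  97.48157813 280.62709091] [ 69.11962176 -98.01700917 150.11222448]
429 [ 84.62996574   0.56016201 276.01034968] [ 79.25313963 -97.00510503 272.01641294]
```

Call:
{"name": "jog_arm", "arguments": {
  "deltas": [
    {"delta_pos":[-0.096,0.095,0],"yaw":0,"fingers":0.3},
    {"delta_pos":[-0.096,0.095,0],"yaw":0,"fingers":0.3},
    {"delta_pos":[-0.096,0.095,0.1],"yaw":0,"fingers":0.3},
    {"delta_pos":[-0.096,0.095,0.2],"yaw":0,"fingers":0.3},
    {"delta_pos":[-0.096,0.095,0.28],"yaw":0,"fingers":0.3},
    {"delta_pos":[-0.096,0.095,0.3],"yaw":0,"fingers":0.3},
    {"delta_pos":[-0.096,0.095,0.3],"yaw":0,"fingers":0.3},
    {"delta_pos":[-0.096,0.095,0.3],"yaw":0,"fingers":0.3}
  ]
}}

```text
clock: 6.1
eef_pos: [0.4404, 0.1567, 0.1424]
tool_rot: [-0.116, 0.993, 0.0, 0.001]
ft_force: [-0.4, 0.4, -0.8]
grip_width: 0.0555
grasp_force: 64.8
```

Run:
```python
from h import *
st(); go(binw(0,-.0005,.074),103.2)
```

```text
6.1 pos [0.4404, 0.1567, 0.1424] q [-0.1155, 0.9933, 0.0001, 0.0008] j [0.3419, 0.2365, -0.2416, 1.091, -0.0001, 0.1104] F [-0.3619, 0.3872, -0.7895] w 0.055456224923189336 g 64.83550429344177
to [0.4381 0.1565 0.074 ] delta_pos [0.008  0.0011 0.228 ] mm [ 2.4  0.3 68.4] yaw 0.0015 yang now 103.3
```

Call:
{"name": "jog_arm", "arguments": {
  "deltas": [
    {"delta_pos":[0.004,0,0.06],"yaw":0,"fingers":0.3},
    {"delta_pos":[0.004,0,0.12],"yaw":0,"fingers":0.3},
    {"delta_pos":[0.004,0,0.17],"yaw":0,"fingers":0.3},
    {"delta_pos":[0.004,0,0.19],"yaw":0,"fingers":0.3},
    {"delta_pos":[0.004,0,0.2],"yaw":0,"fingers":0.3},
    {"delta_pos":[0.004,0,0.2],"yaw":0,"fingers":0.3},
    {"delta_pos":[0.004,0,0.2],"yaw":0,"fingers":0.3}
  ]
}}

```text
clock: 6.8
eef_pos: [0.4392, 0.157, 0.0823]
tool_rot: [-0.116, 0.993, 0.0, 0.001]
ft_force: [-0.1, -0.6, -1.6]
grip_width: 0.0553
grasp_force: 64.9
```

Call:
{"name": "jog_arm", "arguments": {
  "deltas": [
    {"delta_pos":[0,0,0.005],"yaw":0,"fingers":0.3},
    {"delta_pos":[0,0,0.01],"yaw":0,"fingers":0.3},
    {"delta_pos":[0,0,0.015],"yaw":0,"fingers":0.3},
    {"delta_pos":[0,0,0.015],"yaw":0,"fingers":0.3}
  ]
}}

```text
clock: 7.2
eef_pos: [0.4382, 0.1567, 0.0766]
tool_rot: [-0.116, 0.993, -0.0, -0.0]
ft_force: [-0.5, 0.6, -1.6]
grip_width: 0.0555
grasp_force: 64.9
```

Call:
{"name": "jog_arm", "arguments": {
  "deltas": [
    {"delta_pos":[0,0,0.004],"yaw":0,"fingers":0.3},
    {"delta_pos":[0,0,0.008],"yaw":0,"fingers":0.3},
    {"delta_pos":[0,0,0.008],"yaw":0,"fingers":0.3}
  ]
}}

```text
clock: 7.5
eef_pos: [0.4382, 0.1567, 0.0742]
tool_rot: [-0.116, 0.993, -0.0, -0.0]
ft_force: [0.7, -0.3, -2.3]
grip_width: 0.0553
grasp_force: 64.9
```

Call:
{"name": "jog_arm", "arguments": {
  "deltas": [
    {"delta_pos":[0,0,0.003],"yaw":0,"fingers":0.3},
    {"delta_pos":[0,0,0.006],"yaw":0,"fingers":0.3},
    {"delta_pos":[0,0,0.006],"yaw":0,"fingers":0.3}
  ]
}}

```text
clock: 7.8
eef_pos: [0.4383, 0.1567, 0.0725]
tool_rot: [-0.116, 0.993, -0.0, -0.0]
ft_force: [-0.1, -0.7, -2.0]
grip_width: 0.0553
grasp_force: 64.9
```

Call:
{"name": "jog_arm", "arguments": {
  "deltas": [
    {"delta_pos":[0,0,0.002],"yaw":0,"fingers":0.3},
    {"delta_pos":[0,0,0.004],"yaw":0,"fingers":0.3},
    {"delta_pos":[0,0,0.004],"yaw":0,"fingers":0.3}
  ]
}}

```text
clock: 8.1
eef_pos: [0.4386, 0.1565, 0.072]
tool_rot: [-0.116, 0.993, -0.0, 0.0]
ft_force: [-0.7, -1.9, 4.4]
grip_width: 0.0557
grasp_force: 65.7
```

Contact is felt (about 6 N), so I release and back off straight up.

Call:
{"name": "jog_arm", "arguments": {
  "deltas": [
    {"delta_pos":[0,0,0],"yaw":0,"fingers":0.67},
    {"delta_pos":[0,0,0],"yaw":0,"fingers":0.75},
    {"delta_pos":[0,0,0],"yaw":0,"fingers":0.85},
    {"delta_pos":[0,0,0],"yaw":0,"fingers":0.9},
    {"delta_pos":[0,0,0],"yaw":0,"fingers":0.9},
    {"delta_pos":[0,0,-0.05],"yaw":0,"fingers":0.9},
    {"delta_pos":[0,0,-0.15],"yaw":0,"fingers":0.9},
    {"delta_pos":[0,0,-0.3],"yaw":0,"fingers":0.9},
    {"delta_pos":[0,0,-0.45],"yaw":0,"fingers":0.9},
    {"delta_pos":[0,0,-0.6],"yaw":0,"fingers":0.9},
    {"delta_pos":[0,0,-0.75],"yaw":0,"fingers":0.9},
    {"delta_pos":[0,0,-0.75],"yaw":0,"fingers":0.9}
  ]
}}

```text
clock: 9.3
eef_pos: [0.4414, 0.1579, 0.3031]
tool_rot: [-0.116, 0.993, 0.001, 0.006]
ft_force: [0.2, 0.1, -1.3]
grip_width: 0.0768
grasp_force: 0.0
```

```bash
cat > chk.py <<'E'
from h import *
import sys
st()
Rz=Ro.from_euler('z',-BY,degrees=True)
for n in("top","scene"):
    im,W,o=cam(n); b=Rz.apply(W.reshape(-1,3)-B)*1000
    m=(b[:,2]>88)&(b[:,2]<116)&(abs(b[:,1])<40)&(abs(b[:,0])<55)
    if m.sum()>20: q=b[m]; print(n,"tin",m.sum(),q.min(0).round(1),q.max(0).round(1),"axis",np.linalg.svd(q[:,:2]-q[:,:2].mean(0))[2][0])
    im=im[90:220,150:290] if n=="scene" else im[165:275,120:250]
    cv2.imwrite(f"pics/{n}_{sys.argv[1]}.png",cv2.resize(im[...,::-1],None,fx=4,fy=4))
E
python3 chk.py 3
```

```text
9.3 pos [0.4414, 0.1579, 0.3031] q [-0.116, 0.9932, 0.0015, 0.0063] j [0.3434, 0.1476, 0.0744, 1.4846, 0.0001, 0.1109] F [0.209, 0.0804, -1.3023] w 0.07683049778508497 g 0.0
top tin 408 [-34.5 -28.5  88.2] [ 17.7  27.1 115.1] axis [-0.32565354  0.94548917]
scene tin 319 [-37.6 -33.9  88.2] [ 36.5  17.7 114.6] axis [-0.99485093  0.10134906]
```

View pics/scene_3.png

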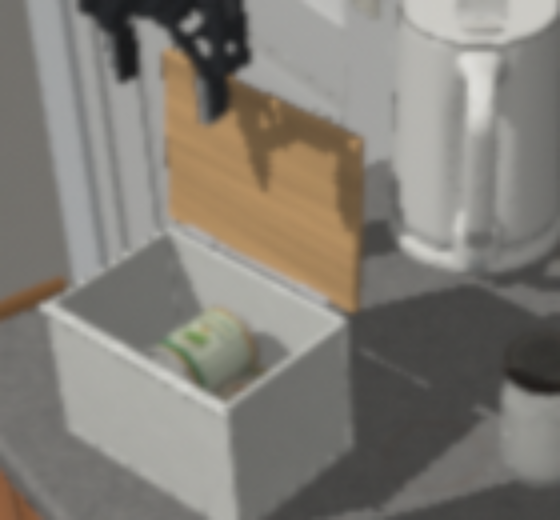

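The tin lies in the gap at crop pixel (210,350), about centred, and the lid is still back. Now I turn the tool 90 degrees above the bin.

Call:
{"name": "jog_arm", "arguments": {
  "deltas": [
    {"delta_pos":[0,0,-0.06],"yaw":0.15,"fingers":0.6},
    {"delta_pos":[0,0,-0.1],"yaw":0.32,"fingers":0.5},
    {"delta_pos":[0,0,-0.1],"yaw":0.5,"fingers":0.45},
    {"delta_pos":[0,0,-0.1],"yaw":0.68,"fingers":0.45},
    {"delta_pos":[0,0,-0.1],"yaw":0.85,"fingers":0.45},
    {"delta_pos":[0,0,-0.1],"yaw":1,"fingers":0.45},
    {"delta_pos":[0,0,-0.1],"yaw":1,"fingers":0.45}
  ]
}}

```text
clock: 10.1
eef_pos: [0.4375, 0.1565, 0.3243]
tool_rot: [0.273, 0.962, -0.001, -0.002]
ft_force: [0.1, -0.3, 0.0]
grip_width: 0.0385
grasp_force: 0.0
```

Call:
{"name": "jog_arm", "arguments": {
  "deltas": [
    {"delta_pos":[0,0,0],"yaw":0.18,"fingers":0.45},
    {"delta_pos":[0,0,0],"yaw":0.36,"fingers":0.45},
    {"delta_pos":[0,0,0],"yaw":0.54,"fingers":0.45},
    {"delta_pos":[0,0,0],"yaw":0.72,"fingers":0.45},
    {"delta_pos":[0,0,0],"yaw":0.88,"fingers":0.45},
    {"delta_pos":[0,0,0],"yaw":1,"fingers":0.45},
    {"delta_pos":[0,0,0],"yaw":1,"fingers":0.45},
    {"delta_pos":[0,0,0],"yaw":1,"fingers":0.45}
  ]
}}

```text
clock: 10.9
eef_pos: [0.438, 0.1566, 0.3255]
tool_rot: [0.619, 0.785, -0.001, -0.001]
ft_force: [0.4, 0.2, 0.2]
grip_width: 0.0384
grasp_force: 0.0
```

```bash
cat > lid.py <<'E'
from h import *
st()
def e(t): t=np.radians(t); return (69-147*np.cos(t)+3*np.sin(t))/1e3,(131+147*np.sin(t)+3*np.cos(t))/1e3
for n in("top","scene"):
    im,W,o=cam(n); w=W.reshape(-1,3); b=Ro.from_euler('z',-BY,degrees=True).apply(w-B)*1000
    c=im.reshape(-1,3).astype(int)
    m=(b[:,2]>140)&(b[:,2]<285)&(abs(b[:,1])<105)&(b[:,0]>-30)&(b[:,0]<110)&(c[:,0]-c[:,2]>30)
    if m.sum()<50: continue
    q=b[m]; k=np.linalg.svd(q[:,[0,2]]-np.median(q[:,[0,2]],0),full_matrices=False)[2][0]; k*=np.sign(k[1])
    print(n,m.sum(),"lid angle",np.degrees(np.arctan2(k[1],-k[0])).round(1),q.min(0).round(1),q.max(0).round(1))
E
python3 - <<'E'
from lid import *
go(binw(.085,.02,.333),13.2)
E
```

```text
10.9 pos [0.438, 0.1566, 0.3255] q [0.619, 0.7854, -0.0008, -0.0005] j [0.3434, 0.1515, 0.1363, 1.5574, 0.0, 1.6783] F [0.3526, 0.1778, 0.2264] w 0.038423469644639496 g 0.0
top 701 lid angle 96.0 [ 68.9 -96.8 140.1] [ 88.4  15.8 280.5]
scene 2022 lid angle 95.1 [  63.8 -104.3  140.1] [ 88.2  97.8 280.4]
to [0.5162 0.1959 0.333 ] delta_pos [ 0.0666  0.2832 -0.0239] mm [20.  85.  -7.2] yaw 0.0055 yang now 13.4
```

Call:
{"name": "jog_arm", "arguments": {
  "deltas": [
    {"delta_pos":[0.07,0.1,-0.02],"yaw":0,"fingers":0.45},
    {"delta_pos":[0.07,0.2,-0.02],"yaw":0,"fingers":0.45},
    {"delta_pos":[0.07,0.25,-0.02],"yaw":0,"fingers":0.45},
    {"delta_pos":[0.07,0.28,-0.02],"yaw":0,"fingers":0.45},
    {"delta_pos":[0.07,0.285,-0.02],"yaw":0,"fingers":0.45},
    {"delta_pos":[0.07,0.285,-0.02],"yaw":0,"fingers":0.45},
    {"delta_pos":[0.07,0.285,-0.02],"yaw":0,"fingers":0.45}
  ]
}}

```text
clock: 11.7
eef_pos: [0.5161, 0.1966, 0.3327]
tool_rot: [0.62, 0.784, -0.0, -0.0]
ft_force: [0.3, -0.3, -0.0]
grip_width: 0.0382
grasp_force: 0.0
```

Run:
```python
from h import *
st(); go(binw(.086,.02,.258),13.2)
im,W,o=cam("scene"); cv2.imwrite("pics/s4.png",cv2.resize(im[70:190,150:290,::-1],None,fx=4,fy=4))
```

```text
11.7 pos [0.5161, 0.1966, 0.3327] q [0.6202, 0.7844, -0.0, -0.0] j [0.364, 0.3347, 0.3936, 1.6297, 0.0, 1.702] F [0.3162, -0.2692, -0.0195] w 0.038165916459932094 g 0.0
to [0.5172 0.1961 0.258 ] delta_pos [-0.0025  0.0031  0.2491] mm [-0.7  0.9 74.7] yaw 0.003 yang now 13.3
```

View pics/s4.png

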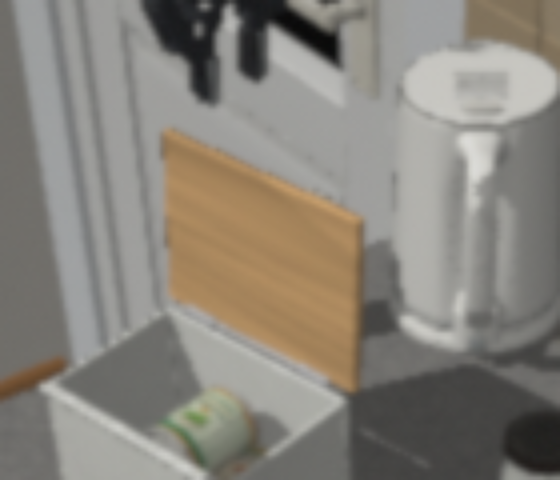

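The fingers, with tips at crop (205,95) and (250,75), straddle the lid edge line from above. I descend.

Call:
{"name": "jog_arm", "arguments": {
  "deltas": [
    {"delta_pos":[0,0.003,0.08],"yaw":0,"fingers":0.45},
    {"delta_pos":[0,0.003,0.15],"yaw":0,"fingers":0.45},
    {"delta_pos":[0,0.003,0.2],"yaw":0,"fingers":0.45},
    {"delta_pos":[0,0.003,0.24],"yaw":0,"fingers":0.45},
    {"delta_pos":[0,0.003,0.25],"yaw":0,"fingers":0.45},
    {"delta_pos":[0,0.003,0.25],"yaw":0,"fingers":0.45},
    {"delta_pos":[0,0.003,0.25],"yaw":0,"fingers":0.35},
    {"delta_pos":[0,0.003,0.25],"yaw":0,"fingers":0.28},
    {"delta_pos":[0,0.003,0.25],"yaw":0,"fingers":0.28},
    {"delta_pos":[0,0.003,0.25],"yaw":0,"fingers":0.28}
  ]
}}

```text
clock: 12.75
eef_pos: [0.5178, 0.1972, 0.2578]
tool_rot: [0.62, 0.784, 0.0, 0.0]
ft_force: [-0.1, -0.6, 0.6]
grip_width: 0.024
grasp_force: 0.0
```

Run:
```python
from lid import *
p=bot.get_obs()["eef_pos"]
for t,dx in((85,0),(75,0),(67,3),(60,3)):
    x,z=e(t); print(t); go(binw(x+dx/1e3,.02,z-.02),13.2)
im,W,o=cam("scene"); cv2.imwrite("pics/s5.png",cv2.resize(im[70:190,150:290,::-1],None,fx=4,fy=4))
```

```text
12.75 pos [0.5178, 0.1972, 0.2578] q [0.6203, 0.7844, 0.0004, 0.0002] j [0.3638, 0.3403, 0.2099, 1.4395, 0.0, 1.7021] F [-0.0795, -0.6134, 0.6086] w 0.023962738321113227 g 0.0
top 916 lid angle 95.8 [ 68.5 -97.  140.6] [ 88.7  33.8 280.8]
scene 1948 lid angle 95.0 [  57.8 -103.7  140.1] [ 88.5  94.3 282.1]
85
to [0.491  0.19   0.2577] delta_pos [-0.0027 -0.092  -0.0004] mm [ -0.8 -27.6  -0.1] yaw 0.0027 yang now 13.3
75
to [0.4664 0.1842 0.2538] delta_pos [-0.0025 -0.1764  0.0127] mm [ -0.7 -52.9   3.8] yaw 0.0027 yang now 13.3
67
to [0.4503 0.1804 0.2475] delta_pos [-0.0024 -0.2315  0.0336] mm [ -0.7 -69.5  10.1] yaw 0.0027 yang now 13.3
60
to [0.4345 0.1767 0.2398] delta_pos [-0.0022 -0.2856  0.0592] mm [ -0.7 -85.7  17.8] yaw 0.0027 yang now 13.3
```

View pics/s5.png

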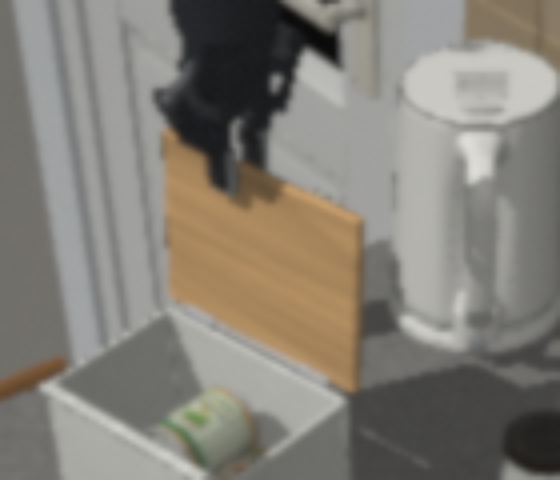

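The front finger is in front of the lid edge at crop (225,180) and the other one behind it. I bring the lid forward slowly.

Call:
{"name": "jog_arm", "arguments": {
  "deltas": [
    {"delta_pos":[0,-0.015,0],"yaw":0,"fingers":0.28},
    {"delta_pos":[0,-0.03,0],"yaw":0,"fingers":0.28},
    {"delta_pos":[0,-0.045,0],"yaw":0,"fingers":0.28},
    {"delta_pos":[0,-0.06,0],"yaw":0,"fingers":0.28},
    {"delta_pos":[0,-0.075,0],"yaw":0,"fingers":0.28},
    {"delta_pos":[0,-0.09,0],"yaw":0,"fingers":0.28},
    {"delta_pos":[0,-0.105,0],"yaw":0,"fingers":0.28},
    {"delta_pos":[0,-0.12,0.002],"yaw":0,"fingers":0.28},
    {"delta_pos":[0,-0.135,0.005],"yaw":0,"fingers":0.28},
    {"delta_pos":[0,-0.15,0.008],"yaw":0,"fingers":0.28},
    {"delta_pos":[0,-0.16,0.01],"yaw":0,"fingers":0.28},
    {"delta_pos":[0,-0.16,0.01],"yaw":0,"fingers":0.28}
  ]
}}

```text
clock: 14.1
eef_pos: [0.4702, 0.1859, 0.2542]
tool_rot: [0.62, 0.784, -0.0, -0.0]
ft_force: [-0.4, 0.8, 0.3]
grip_width: 0.0242
grasp_force: 0.5
```

Run:
```python
from lid import *
for t,dx in((67,3),(60,3)):
    x,z=e(t); print(t); go(binw(x+dx/1e3,.02,z-.02),13.2)
```

```text
14.1 pos [0.4702, 0.1859, 0.2542] q [0.6203, 0.7844, -0.0004, -0.0002] j [0.3764, 0.2439, 0.069, 1.3967, 0.0, 1.7145] F [-0.3646, 0.8355, 0.2866] w 0.0242156954074049 g 0.45564139843918383
top 204 lid angle 161.4 [ 27.1 -97.5 265.6] [ 36.2   9.8 277.4]
scene 1262 lid angle 74.1 [  10.8 -104.5  140.1] [ 67.1  92.  278. ]
67
to [0.4503 0.1804 0.2475] delta_pos [-0.0024 -0.0701  0.0228] mm [ -0.7 -21.    6.8] yaw 0.0028 yang now 13.3
60
to [0.4345 0.1767 0.2398] delta_pos [-0.0022 -0.1241  0.0485] mm [ -0.7 -37.2  14.5] yaw 0.0028 yang now 13.3
```

Call:
{"name": "jog_arm", "arguments": {
  "deltas": [
    {"delta_pos":[0,-0.012,0.004],"yaw":0,"fingers":0.28},
    {"delta_pos":[0,-0.024,0.008],"yaw":0,"fingers":0.28},
    {"delta_pos":[0,-0.036,0.012],"yaw":0,"fingers":0.28},
    {"delta_pos":[0,-0.048,0.016],"yaw":0,"fingers":0.28},
    {"delta_pos":[0,-0.06,0.021],"yaw":0,"fingers":0.28},
    {"delta_pos":[0,-0.072,0.026],"yaw":0,"fingers":0.28},
    {"delta_pos":[0,-0.084,0.032],"yaw":0,"fingers":0.28},
    {"delta_pos":[0,-0.094,0.038],"yaw":0,"fingers":0.28},
    {"delta_pos":[0,-0.104,0.044],"yaw":0,"fingers":0.28},
    {"delta_pos":[0,-0.108,0.048],"yaw":0,"fingers":0.28},
    {"delta_pos":[0,-0.108,0.048],"yaw":0,"fingers":0.28}
  ]
}}

```text
clock: 15.3
eef_pos: [0.4388, 0.1784, 0.2399]
tool_rot: [0.62, 0.784, -0.0, -0.0]
ft_force: [-2.0, -0.4, 0.8]
grip_width: 0.0239
grasp_force: 1.0
```

Run:
```python
from lid import *
p=bot.get_obs()["eef_pos"]; print(Ro.from_euler('z',-BY,degrees=True).apply(p-B))
im,W,o=cam("scene"); cv2.imwrite("pics/s6.png",cv2.resize(im[70:190,150:290,::-1],None,fx=4,fy=4))
```

```text
15.3 pos [0.4388, 0.1784, 0.2399] q [0.6203, 0.7844, -0.0003, -0.0002] j [0.3861, 0.1855, -0.0427, 1.3434, 0.0001, 1.7243] F [-1.9727, -0.3709, 0.7859] w 0.023911132574940545 g 1.0460002720355988
top 934 lid angle 58.0 [ -4.8 -96.8 143.8] [ 71.1  30.2 265.5]
scene 609 lid angle 60.8 [  -8.8 -104.3  143. ] [ 63.   91.9 260.9]
[0.00600524 0.02069227 0.24003848]
```

View pics/s6.png

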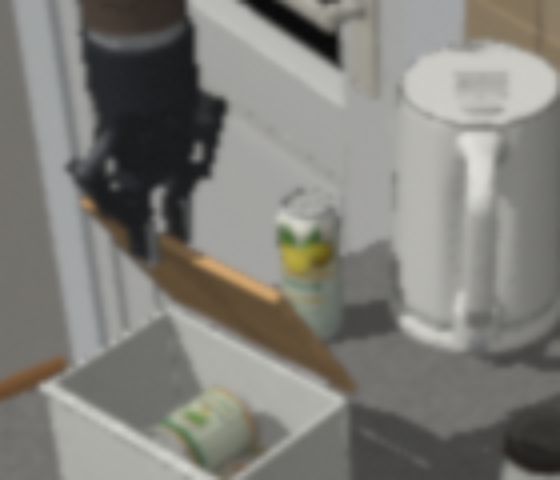

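The lid rests on the front finger at about 60 degrees, with the tin undisturbed at crop (215,430). I close the rear finger onto the lid gently.

Call:
{"name": "jog_arm", "arguments": {
  "deltas": [
    {"delta_pos":[0,0,0],"yaw":0,"fingers":0.26},
    {"delta_pos":[0,0,0],"yaw":0,"fingers":0.25},
    {"delta_pos":[0,-0.002,0],"yaw":0,"fingers":0.24},
    {"delta_pos":[0,-0.002,0],"yaw":0,"fingers":0.24},
    {"delta_pos":[0,-0.002,0],"yaw":0,"fingers":0.24}
  ]
}}

```text
clock: 15.95
eef_pos: [0.4392, 0.1785, 0.2402]
tool_rot: [0.62, 0.784, 0.0, 0.0]
ft_force: [-1.9, -0.5, 2.3]
grip_width: 0.0204
grasp_force: 6.2
```

Call:
{"name": "jog_arm", "arguments": {
  "deltas": [
    {"delta_pos":[0,-0.002,0],"yaw":0,"fingers":0.22},
    {"delta_pos":[0,-0.002,0],"yaw":0,"fingers":0.21},
    {"delta_pos":[0,-0.002,0],"yaw":0,"fingers":0.21},
    {"delta_pos":[0,-0.002,0],"yaw":0,"fingers":0.21}
  ]
}}

```text
clock: 16.35
eef_pos: [0.4392, 0.1785, 0.2405]
tool_rot: [0.62, 0.784, 0.001, 0.001]
ft_force: [2.8, 0.4, 2.6]
grip_width: 0.0185
grasp_force: 33.3
```

Call:
{"name": "jog_arm", "arguments": {
  "deltas": [
    {"delta_pos":[0,-0.003,0],"yaw":0,"fingers":0.21},
    {"delta_pos":[0,-0.003,0],"yaw":0,"fingers":0.21},
    {"delta_pos":[0,-0.003,0],"yaw":0,"fingers":0.21},
    {"delta_pos":[0,-0.003,0],"yaw":0,"fingers":0.21},
    {"delta_pos":[0,-0.003,0],"yaw":0,"fingers":0.21},
    {"delta_pos":[0,-0.003,0],"yaw":0,"fingers":0.21},
    {"delta_pos":[0,-0.003,0],"yaw":0,"fingers":0.21},
    {"delta_pos":[0,-0.003,0],"yaw":0,"fingers":0.21}
  ]
}}

```text
clock: 17.15
eef_pos: [0.4381, 0.1783, 0.2399]
tool_rot: [0.62, 0.784, 0.001, 0.0]
ft_force: [6.2, 1.1, -0.6]
grip_width: 0.0183
grasp_force: 36.8
```

```bash
python3 - <<'E'
from lid import *
print(Ro.from_euler('z',-BY,degrees=True).apply(bot.get_obs()["eef_pos"]-B))
E
python3 chk.py 7
```

```text
17.15 pos [0.4381, 0.1783, 0.2399] q [0.6203, 0.7843, 0.0006, 0.0005] j [0.3866, 0.1823, -0.0466, 1.3405, -0.0003, 1.7249] F [6.2475, 1.0937, -0.595] w 0.018321770557394274 g 36.84227298013866
top 872 lid angle 58.2 [ -4.  -96.9 143.2] [ 71.1  30.6 264. ]
scene 631 lid angle 61.2 [  -8.8 -104.3  141.5] [ 65.2  94.5 262.2]
[0.00495603 0.02069114 0.23994138]
17.25 pos [0.4381, 0.1783, 0.2399] q [0.6203, 0.7843, 0.0006, 0.0005] j [0.3866, 0.1822, -0.0466, 1.3406, -0.0003, 1.725] F [4.5593, 0.9997, -1.6175] w 0.018749871041764756 g 36.84217153117061
top tin 390 [-34.6 -28.3  88.5] [ 10.5  26.9 113.7] axis [0.0284102  0.99959635]
scene tin 315 [-38.6 -34.8  88.2] [ 36.8  17.3 114.4] axis [-0.99324775  0.11601249]
```

View pics/scene_7.png

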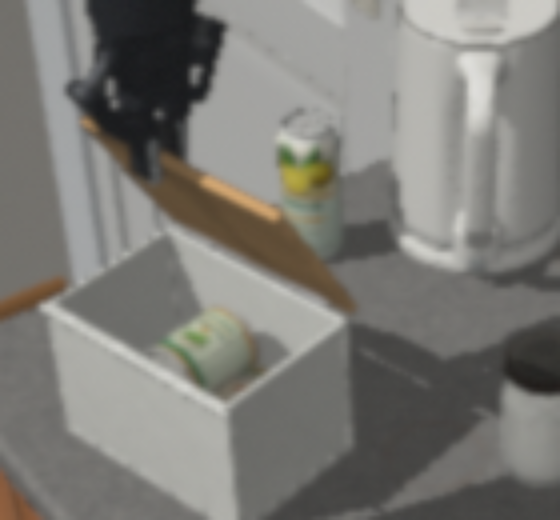

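The lid is clamped between the fingers at crop (150,165), at about 60 degrees and steady. The tin is in place at (210,350), and the can and jar have not moved. I hand the job in.

```bash
python3 -c "
from workcell import bot; print(bot.job_done())"
```

```text
the job is handed in; nothing more can be done
None
```

The tin lies let go in the gap on the two tins, lengthwise with them. The gripper is holding the lid steady at about 60 degrees, and the job is handed in; no verdict came back.

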